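Clear the wax tins and ease the shelf gate's sagging bolt

ROBOT

A 6-joint arm with a two-finger parallel gripper is mounted at the origin on the work surface. World frame = base frame: x ahead of the robot, y to its left, z up, the work surface at z = 0. Lengths are in mm, angles in rad, forces in N, time in s.
With the tool pointing down it reaches from about 325 to 925 mm from the base axis. Payload 3.1 kg.
Tool frame: the origin (TCP) lies on the mounting face of the last link; the fingertips stand env.nose_length ahead of it and the grasp point (between the pads) lies 155 mm ahead of it (env.nose_length is the distance from the TCP to the fingertips, in mm); z points along the fingers, y is the line along which they close (so a half turn about z gives the same grasp; the last joint's range is limited). The gripper opens to 85 mm and grips with 20 to 120 N. Pads are 22 mm wide; open, the fingers measure 114 mm over their backs; the gripper's body (76 mm by 85 mm) begins 54 mm behind the grasp point. The pads swing forward as they close: fully open they stand 13 mm farther back than shut.
Start: joints at [-1.249, 0.217, 1.613, -0, 1.311, -0.112], TCP at [262.723, -567.113, 404.7] pointing down, gripper open.
Joint ranges: [-2.75, 2.75], [-0.78, 2.1], [0.31, 2.55], [-1.13, 4.27], [0.13, 2.63], [-2.58, 2.58]. Speed limits (rad/s): [2.79, 2.79, 3.14, 3.14, 3.14, 3.14].

INTERFACE

Orientations are given as a unit quaternion [x, y, z, w].
In Python, from workcell import telemetry, optics, order, env gives the robot as it stands. The module is installed in compiled form; this text tells all that it offers.
- The arm moves only by the tool send_rows, never from a script. Its argument "deltas" is a list of rows, each an object of numbers: "dx", "dy", "dz": the shift along the tool's x, y, z as a fraction of full scale; "rx", "ry", "rz": the turn, a rotation vector about the tool's x, y, z as a fraction of full scale; "gripper": the opening, from 0 (shut) to 1 (fully open). A call has 1 to 5 rows; each row is the pose to reach, as a shift and turn from the pose commanded when the call began, along the tool's axes at that moment; what a row does not reach only later rows make up. Full scale, the value 1, is 0.25 m for a shift and 120 degrees for a turn. A row lasts 1/12 s, in which the tool goes at most 41.7 mm and 7.16 degrees, less where a joint would pass 70% of its speed; a pose out of reach is approached as far as the arm can. A call with a number of a shift or a turn outside -1 to 1 is refused whole. A call with a gripper value outside its range is refused whole. The fingers move at their own pace and stop on an object; "newtons" is the grip in N (left out, the last holds). Time passes only in rows, so rows that repeat a pose let the fingers close. It gives the time, the measured TCP pose, the force, the opening and the grip force at its end, in the units of the state.
- telemetry.get_obs(): the state, without advancing time (a new reading comes with each control period).
- optics.capture(name): name is "scene" or "top" or "wrist"; returns a dict with "color" (384x512x3 uint8, red, green, blue), "K" (3x3 intrinsics, pixels), "world_from_camera" (4x4, takes a point from camera to world coordinates). Camera axes: x right, y up, looking along -z (the intrinsics and any distortion apply to the point x, -y, -z); pixel columns grow to the right and rows downward; lengths in mm; the calibration is good to about 2 mm. A picture is of the moment at which its call begins. There is no depth.
- order.close_job(): hands the job in; it is judged then, once.
The state is a dict: "time": time; "q": joint angles; "qvel": joint speeds; "joint_torque": joint torques, N m; "ee_pos": TCP position; "ee_rot": TCP orientation; "force": force on the tool from outside, world axes, zero at the start; "wrist_torque": the same for the moment, N m; "width": finger opening in mm; "finger_force": force on a finger pad.
Only numpy, scipy, OpenCV 4.12 (cv2) and the standard library are available. Lean on these libraries where they do the work, as an engineer would, in place of code of your own. Each camera call takes 0.05 s, during which the arm holds its last target. There are 200 camera calls.

TASK

Stack the red and the yellow wax tin, which stand in front of the shelf gate, squarely on the blue tin where it stands, so that the three make one column. Then take the gate's bolt by its post, lift the sagging bolt over the bent lip of its keeper while drawing it out, and swing the gate ajar, about 35 degrees. The gate falls shut by itself: finish while still gripping the bolt's post and holding the gate still and ajar, the column standing and everything else left where it was.

Things in the scene. Friction and masses are not known exactly. Their poses are not given: they have to be found in the camera images.
- tin_blue_c (a point): centre of the blue-lidded wax tin, closed box 84 (its x) by 56 (its y) by 36 mm high, about 0.18 kg (hidden, 0.13 to 0.25); foot of the column, standing alone on the table right of the shelf. Its lid is flat.
- tin_red_c (a point): centre of the red-lidded wax tin, the same size, shape and mass range as the blue one, standing on the table in front of the gate; long side (x) roughly square to the gate
- tin_yellow_c (a point): centre of the yellow-lidded wax tin, the same size, shape and mass range as the blue one, also in front of the gate
- shelf: low fixed shelf of two spruce planks between two uprights, 180 deep (x) by 360 wide (y) by 180 mm high; origin on the table under its middle, x away from the robot, y to the left along its front. A slatted gate, top 170 mm above the table, closes its front: face at x = -100 mm, hinged at the left (+y) upright, free edge at y = -106 mm. A spring clip sticks out 40 mm to the right.
- lip (a point): middle of the top edge of the brass keeper's bent-up lip, fixed to the front of the right upright, 144 mm above the table, 8 mm thick along y. A brass cheek in front of the bolt's head (20 mm nearer the robot than this point, up to 185 mm above the table) keeps the gate shut. Open above.
- hinge (a point): a point on the gate's vertical hinge axis, at shelf x = -91, y = +160 mm, z = 215 mm above the table
- gate (a joint): opening of the gate, rad: 0 shut, growing as its free edge swings towards the robot (clockwise seen from above), stop at 1.3. A spring shuts it with about 0.4 N m when shut, 0.55 N m at 0.6 rad. It cannot open until the bolt's head has left the keeper.
- bolt: steel barrel bolt, 0.16 kg, on the gate's front and riding with it: level rod, 10 mm thick, along y, 20 mm in front of the gate's face, 150 mm above the table, head at its right end, upright post to grip (post; this origin is no grip point). Loose in tall staples: hangs at its lowest, can be lifted straight up 20 mm at most, drops back by its weight.
- head (a point): centre of the bolt's head, 16 x 14 (y) x 24 mm high, inside the keeper to the right of the lip. Its foot hangs 10 mm below the lip's top: it is caught until lifted more than 10 mm (15 is well clear) and must stay lifted until drawn 26 mm to the left; then it may sink.
- draw (a joint): how far the bolt has been drawn along the gate towards the hinge (shelf +y when the gate is shut), m: starts at 0 to 0.003, slides stiffly (about 1 N), is caught at about 0.004 unless lifted, is clear of the keeper above 0.028, stop at 0.055; stays where it is left
- post (a point): grip point on the bolt's upright post, 65 mm above the rod's axis, 215 mm above the table at rest. Round bar, 14 mm thick, up to 92 mm above the rod, a black 22 mm ball on top (centre 100 mm above the rod). z up, y along the bolt to the hinge. At rest at shelf x = -120, y = -75 mm plus the draw: 29 mm in front of the hinge axis, 235 mm less the draw to its right.
- shoe_tree: wooden shoe tree, about 55 x 210 x 40 mm, lying on the upper plank; origin under its middle. Leave alone
- headlamp: white plastic headlamp, 60 x 62 x 45 mm, on the upper plank. Leave alone
- pole_grip: aluminium ski pole grip, about 30 x 155 x 34 mm, lying on the upper plank. Leave alone
- scraper: red plastic wax scraper, flat plate 60 x 140 x 5 mm, lying on the table to the left of the robot, well in front of the shelf. Leave alone
- lantern: glass lantern with a steel frame, 104 mm across, 180 mm high with a bail above to 230 mm, standing on the table left of the shelf; origin under its middle. Leave alone
Things that resemble listed ones, but are neither listed nor needed, are in the scene too. Leave any orange look-alike of the part that bears tin_blue_c alone. What is shaped like the part that bears tin_red_c but pink is not meant.

How it is judged:
By the outcome, as a careful person would: the job done as asked, in the order asked, and still so for the second after the job is handed in, while the arm keeps its last pose, push and grip.
It also fails if it takes over 72 s, if anything falls off the work surface, if the arm or the gripper's body presses on something with over 40 N, if the wrist force passes 120 N, or if a joint passes its speed limit or range.

## Working session

There is one attempt and no reset: what is moved stays moved. The work goes in short steps, Python scripts to look and compute and a tool call to move; the robot and the scene stay as the last step left them, time stands still between calls to the robot, and variables do not carry over. Pictures are saved under pics/ and viewed, at most 10 in all, crops included, and the job is handed in when it is done.

Besides the shell and the picture viewer there is one more tool, called after "Emit:" as name(argument=value, ...) on one line, values as JSON. send_rows: Moves the arm, as the interface text tells. Its arguments: {"type":"object","properties":{"deltas":{"type":"array"},"newtons":{"type":"number"}},"required":["deltas"]}

```bash
mkdir -p pics
cat > h.py <<'E'
import numpy as np, cv2
from workcell import telemetry, optics, order, env
def ray(c,u,v):
    K=np.array(c["K"]);T=np.array(c["world_from_camera"])
    d=np.linalg.inv(K)@[u,v,1]; d=np.array([d[0],-d[1],-d[2]])
    return T[:3,3],T[:3,:3]@d
def atz(c,u,v,z):
    o,d=ray(c,u,v); return o+d*(z-o[2])/d[2]
def proj(c,p):
    K=np.array(c["K"]);T=np.array(c["world_from_camera"])
    q=T[:3,:3].T@(np.array(p)-T[:3,3]); q=K@[q[0],-q[1],-q[2]]; return q[:2]/q[2]
E
python3 - <<'E'
from h import *
for n in ("scene","top"):
    c=optics.capture(n); print(n,c.keys(),c["K"],np.round(c["world_from_camera"],3))
    np.savez(n+".npz",**{k:np.array(v) for k,v in c.items()})
    cv2.imwrite(f"pics/{n}.png",cv2.resize(c["color"][:,:,::-1],(800,600),interpolation=cv2.INTER_CUBIC))
print(env.nose_length,telemetry.get_obs())
E
```

```text
scene dict_keys(['color', 'K', 'world_from_camera']) [[356.32274769   0.         252.20090111]
 [  0.         356.32274769 195.89976015]
 [  0.           0.           1.        ]] [[ 7.350000e-01 -3.990000e-01  5.480000e-01  1.133792e+03]
 [ 6.780000e-01  4.090000e-01 -6.110000e-01 -6.568690e+02]
 [ 2.000000e-02  8.200000e-01  5.710000e-01  8.001920e+02]
 [ 0.000000e+00  0.000000e+00  0.000000e+00  1.000000e+00]]
top dict_keys(['color', 'K', 'world_from_camera']) [[436.68269657   0.         261.34695699]
 [  0.         436.68269657 184.83086184]
 [  0.           0.           1.        ]] [[ 2.200000e-02  9.970000e-01 -7.600000e-02  4.398510e+02]
 [-1.000000e+00  2.300000e-02  8.000000e-03  3.956500e+01]
 [ 1.000000e-02  7.600000e-02  9.970000e-01  1.365178e+03]
 [ 0.000000e+00  0.000000e+00  0.000000e+00  1.000000e+00]]
173.4 {'time': 0.1, 'q': array([-1.24916308e+00,  2.17732221e-01,  1.61480984e+00, -2.69610086e-06,
        1.31133098e+00, -1.12207709e-01]), 'qvel': array([-0.00011689, -0.00203965, -0.00412498, -0.0003715 , -0.00013045,
        0.00037781]), 'joint_torque': array([-7.89325131e-04, -3.98076367e+01, -3.04970384e+01, -1.60888953e-04,
        4.23355174e-03, -2.06286683e-05]), 'ee_pos': array([ 262.62251128, -566.73943467,  403.44634568]), 'ee_rot': array([ 9.76564154e-01,  2.15223494e-01, -1.20470006e-04, -1.13381072e-03]), 'force': array([ 0.92225734, -0.39948259, -0.46741883]), 'wrist_torque': array([-0.02750228, -0.00328038,  0.02868733]), 'finger_force': 0.0, 'width': 85.36842896383862}
```

View pics/top.png

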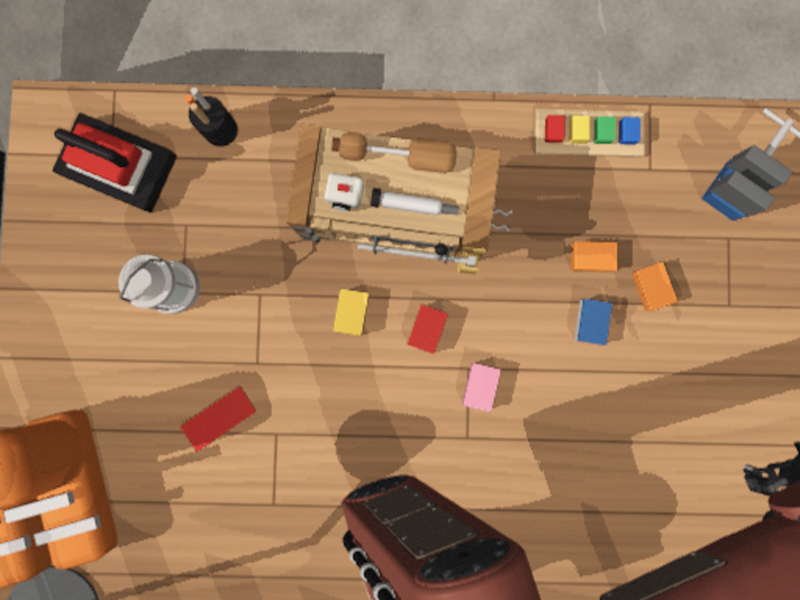

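View pics/scene.png

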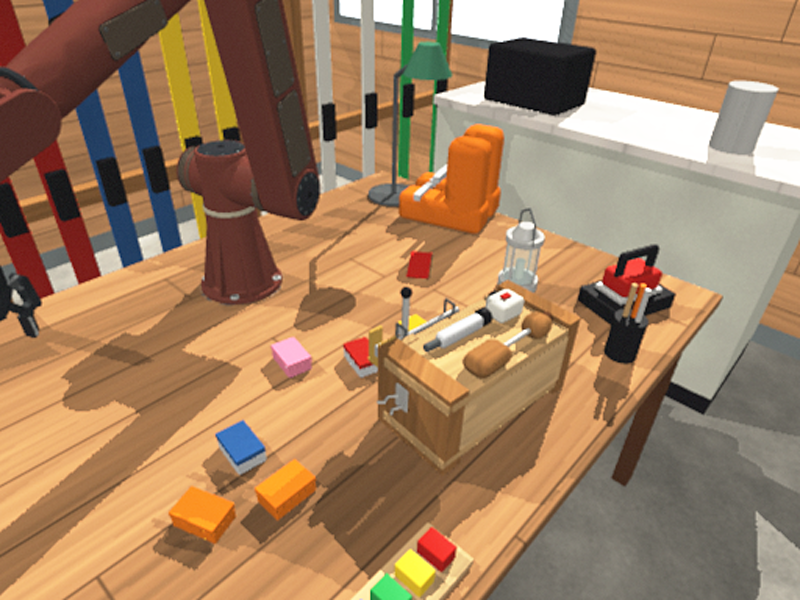

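The top view shows the blue tin at (595,322), red at (428,329), yellow at (351,312). The shelf spans about (300–500,125–240), with the post's ball near (441,250) and the keeper near (468,260). The scene view confirms which tins are which. Next I'll segment the lids and enlarge the bolt.

Run:
```python
from h import *
c=dict(np.load("top.npz")); hsv=cv2.cvtColor(c["color"],cv2.COLOR_RGB2HSV)
def seg(name,cen,lo,hi):
    m=cv2.inRange(hsv,np.array(lo),np.array(hi))
    n,l,s,ce=cv2.connectedComponentsWithStats(m)
    i=min([k for k in range(1,n) if s[k,4]>60],key=lambda k:np.hypot(*(ce[k]-np.array(cen)*.64)))
    ys,xs=np.where(l==i)
    P=np.array([atz(c,x,y,36)[:2] for x,y in zip(xs,ys)],np.float32)
    r=cv2.minAreaRect(P); b=cv2.boxPoints(r); e=b[1]-b[0],b[2]-b[1]; L=max(e,key=np.linalg.norm)
    print(name,s[i,4],np.round(r[0]),np.round(P.mean(0)),np.round(r[1]),"long axis deg",np.round(np.degrees(np.arctan2(L[1],L[0])),1))
seg("blue",(595,322),(100,100,40),(125,255,255))
seg("red",(428,329),(0,150,60),(8,255,255))
seg("yellow",(351,312),(20,130,80),(35,255,255))
img=c["color"][:,:,::-1]
a=cv2.resize(img[75:180,175:340],None,fx=4.8,fy=4.8,interpolation=cv2.INTER_CUBIC); cv2.imwrite("pics/c1.png",a)
s=dict(np.load("scene.npz"))["color"][:,:,::-1]
cv2.imwrite("pics/c2.png",cv2.resize(s[175:300,230:375],None,fx=4.8,fy=4.8,interpolation=cv2.INTER_CUBIC))
```

```text
blue 485 [ 487. -335.] [ 486. -335.] [55. 81.] long axis deg -8.1
red 507 [465.  -9.] [465.  -9.] [56. 84.] long axis deg -18.9
yellow 521 [494. 141.] [494. 141.] [57. 85.] long axis deg -8.1
```

View pics/c1.png

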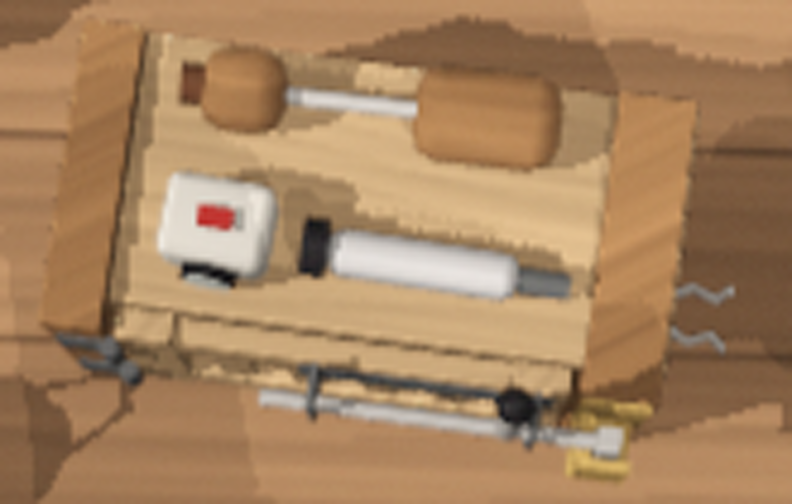

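View pics/c2.png

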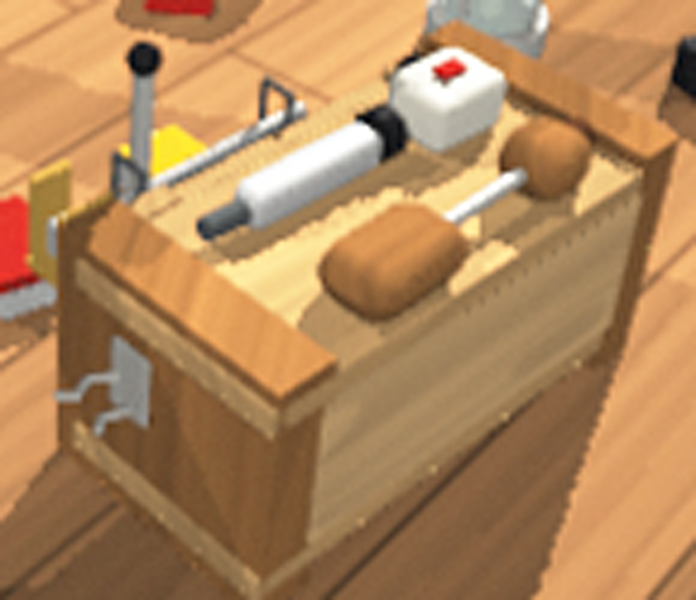

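c1: ball at (516,406), bolt head at (608,440), rod from (262,398), upright corners at (82,22), (42,325) and (695,100). c2: ball at (143,59).

Run:
```python
from h import *
t=dict(np.load("top.npz")); s=dict(np.load("scene.npz"))
f=lambda u,v:(175+u/4.8-.4,75+v/4.8-.4)
g=lambda u,v:(230+u/4.8-.4,175+v/4.8-.4)
o1,d1=ray(t,*f(516,406)); o2,d2=ray(s,*g(143,59))
A=np.stack([d1,-d2],1); x=np.linalg.lstsq(A,o2-o1,rcond=None)[0]
print("ball",o1+d1*x[0],o2+d2*x[1], atz(t,*f(516,406),250))
P=lambda u,v,z:atz(t,*f(u,v),z)[:2].round(1)
rl,rh=P(262,398,155),P(608,440,162); bl,fl,br=P(82,22,180),P(42,325,180),P(695,100,180)
ang=lambda a,b:np.degrees(np.arctan2(*(b-a)[::-1])).round(2)
print("rod",rl,rh,ang(rh,rl)-90,"back",bl,br,ang(br,bl)-90,"side",fl,bl,ang(fl,bl),np.linalg.norm(bl-br),np.linalg.norm(fl-bl))
```

```text
ball [592.05247403 -21.39241412 250.56980709] [591.19000627 -22.19380616 250.49586324] [592.13028207 -21.42357641 250.        ]
rod [606.3 121.2] [585.6 -79.8] -5.8799999999999955 back [818.8 229.3] [ 781.9 -125.2] -5.939999999999998 side [641.8 246. ] [818.8 229.3] -5.39 356.4152914789151 177.78607932006375
```

```bash
cat > plan.py <<'E'
import sys; from h import *
from scipy.spatial.transform import Rotation as R
def plan(wps,maxd=200,maxa=35):
    """wps: (x,y,z of grasp point, yaw deg of tool x), tool down; prints one delta per call"""
    o=telemetry.get_obs(); p=np.array(o["ee_pos"]); r=R.from_quat(o["ee_rot"])
    print("t",round(o["time"],2),"grasp pt",(p+155*r.as_matrix()[:,2]).round(1),"yaw",np.degrees(np.arctan2(*r.as_matrix()[1::-1,0])).round(2),"F",o["force"].round(1),"w",round(o["width"],1),"ff",round(o["finger_force"],1),"q6",round(o["q"][5],2))
    for x,y,z,a in wps:
        T=np.array([x,y,z+155.]); Q=R.from_euler("z",a,degrees=True)*R.from_quat([1,0,0,0])
        rv=(Q*r.inv()).as_rotvec(degrees=True); n=int(np.ceil(max(np.linalg.norm(T-p)/maxd,np.linalg.norm(rv)/maxa,.01)))
        r0,p0=r,p
        for i in range(1,n+1):
            pn=p0+(T-p0)*i/n; rn=R.from_rotvec(rv*i/n,degrees=True)*r0
            d=r.inv().apply(pn-p)/250; w=(r.inv()*rn).as_rotvec(degrees=True)/120
            print(dict(zip(["dx","dy","dz","rx","ry","rz"],[float(v) for v in np.r_[d,w].round(4)]))); p,r=pn,rn
        print("--",(x,y,z,a))
if __name__=="__main__": plan(eval("["+sys.argv[1]+"]"))
E
python3 plan.py "(465,-9,130,-18.9),(465,-9,24,-18.9)"
```

```text
t 0.1 grasp pt [ 262.5 -566.4  248.4] yaw 24.86 F [ 0.9 -0.4 -0.5] w 85.4 ff 0.0 q6 -0.11
{'dx': 0.418, 'dy': -0.4207, 'dz': 0.1195, 'rx': -0.0003, 'ry': 0.0001, 'rz': 0.0912}
{'dx': 0.3306, 'dy': -0.4925, 'dz': 0.1193, 'rx': -0.0003, 'ry': 0.0001, 'rz': 0.0912}
{'dx': 0.2311, 'dy': -0.5463, 'dz': 0.1191, 'rx': -0.0003, 'ry': 0.0001, 'rz': 0.0912}
{'dx': 0.1232, 'dy': -0.5803, 'dz': 0.1188, 'rx': -0.0003, 'ry': 0.0001, 'rz': 0.0912}
-- (465, -9, 130, -18.9)
{'dx': -0.0, 'dy': -0.0, 'dz': 0.424, 'rx': 0.0, 'ry': -0.0, 'rz': -0.0}
-- (465, -9, 24, -18.9)
```

Emit:
send_rows(deltas=[{"dx": 0.418,"dy": -0.421,"dz": 0.12,"rz": 0.091,"gripper": 1},{"dx": 0.418,"dy": -0.421,"dz": 0.12,"rz": 0.091,"gripper": 1},{"dx": 0.418,"dy": -0.421,"dz": 0.12,"rz": 0.091,"gripper": 1},{"dx": 0.418,"dy": -0.421,"dz": 0.12,"rz": 0.091,"gripper": 1},{"dx": 0.418,"dy": -0.421,"dz": 0.12,"rz": 0.091,"gripper": 1}])

```text
schema error: expected keys dx, dy, dz, rx, ry, rz, gripper
```

Emit:
send_rows(deltas=[{"dx": 0.331,"dy": -0.492,"dz": 0.119,"rz": 0.091,"gripper": 1},{"dx": 0.331,"dy": -0.492,"dz": 0.119,"rz": 0.091,"gripper": 1},{"dx": 0.331,"dy": -0.492,"dz": 0.119,"rz": 0.091,"gripper": 1},{"dx": 0.331,"dy": -0.492,"dz": 0.119,"rz": 0.091,"gripper": 1},{"dx": 0.331,"dy": -0.492,"dz": 0.119,"rz": 0.091,"gripper": 1}])

```text
schema error: expected keys dx, dy, dz, rx, ry, rz, gripper
```

Emit:
send_rows(deltas=[{"dx": 0.231,"dy": -0.546,"dz": 0.119,"rz": 0.091,"gripper": 1},{"dx": 0.231,"dy": -0.546,"dz": 0.119,"rz": 0.091,"gripper": 1},{"dx": 0.231,"dy": -0.546,"dz": 0.119,"rz": 0.091,"gripper": 1},{"dx": 0.231,"dy": -0.546,"dz": 0.119,"rz": 0.091,"gripper": 1},{"dx": 0.231,"dy": -0.546,"dz": 0.119,"rz": 0.091,"gripper": 1}])

```text
schema error: expected keys dx, dy, dz, rx, ry, rz, gripper
```

Emit:
send_rows(deltas=[{"dx": 0.123,"dy": -0.58,"dz": 0.119,"rz": 0.091,"gripper": 1},{"dx": 0.123,"dy": -0.58,"dz": 0.119,"rz": 0.091,"gripper": 1},{"dx": 0.123,"dy": -0.58,"dz": 0.119,"rz": 0.091,"gripper": 1},{"dx": 0.123,"dy": -0.58,"dz": 0.119,"rz": 0.091,"gripper": 1},{"dx": 0.123,"dy": -0.58,"dz": 0.119,"rz": 0.091,"gripper": 1}])

```text
schema error: expected keys dx, dy, dz, rx, ry, rz, gripper
```

Run:
```python
from h import *; from plan import plan
c=optics.capture("wrist"); np.savez("w1.npz",**{k:np.array(v) for k,v in c.items()})
cv2.imwrite("pics/w1.png",cv2.resize(c["color"][:,:,::-1],(800,600)))
hsv=cv2.cvtColor(c["color"],cv2.COLOR_RGB2HSV)
m=cv2.inRange(hsv,np.array((0,150,60)),np.array((8,255,255))); n,l,s,ce=cv2.connectedComponentsWithStats(m)
i=1+np.argmax(s[1:,4]); ys,xs=np.where(l==i); P=np.array([atz(c,x,y,36)[:2] for x,y in zip(xs,ys)],np.float32); r=cv2.minAreaRect(P); print(s[i],r)
plan([(465,-9,130,-18.9),(465,-9,24,-18.9)])
```

```text
Traceback (most recent call last):
ValueError: attempt to get argmax of an empty sequence
```

View pics/w1.png

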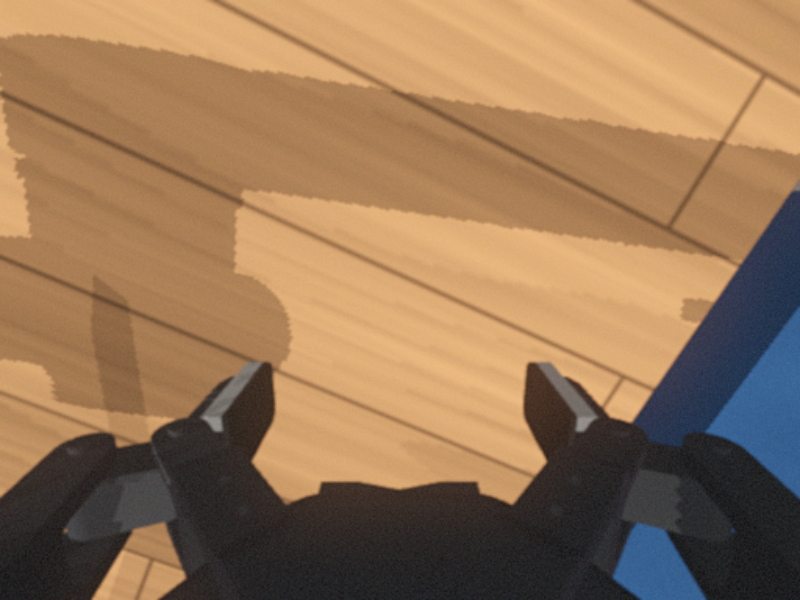

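The rows were refused because every key is required, so nothing moved. The picture shows only the table, the open fingers at (250,390) and (550,390), and something blue at the lower right. I'll resend with all keys.

Emit:
send_rows(deltas=[{"dx": 0.418,"dy": -0.421,"dz": 0.12,"rx": 0,"ry": 0,"rz": 0.091,"gripper": 1},{"dx": 0.418,"dy": -0.421,"dz": 0.12,"rx": 0,"ry": 0,"rz": 0.091,"gripper": 1},{"dx": 0.418,"dy": -0.421,"dz": 0.12,"rx": 0,"ry": 0,"rz": 0.091,"gripper": 1},{"dx": 0.418,"dy": -0.421,"dz": 0.12,"rx": 0,"ry": 0,"rz": 0.091,"gripper": 1},{"dx": 0.418,"dy": -0.421,"dz": 0.12,"rx": 0,"ry": 0,"rz": 0.091,"gripper": 1}])

```text
time: 0.57
ee_pos: [314.1, -422.7, 371.9]
ee_rot: [0.992, 0.123, -0.0, -0.004]
force: [-0.3, -0.0, -0.7]
width: 85.4
finger_force: 0.0
```

Emit:
send_rows(deltas=[{"dx": 0.331,"dy": -0.492,"dz": 0.119,"rx": 0,"ry": 0,"rz": 0.091,"gripper": 1},{"dx": 0.331,"dy": -0.492,"dz": 0.119,"rx": 0,"ry": 0,"rz": 0.091,"gripper": 1},{"dx": 0.331,"dy": -0.492,"dz": 0.119,"rx": 0,"ry": 0,"rz": 0.091,"gripper": 1},{"dx": 0.331,"dy": -0.492,"dz": 0.119,"rx": 0,"ry": 0,"rz": 0.091,"gripper": 1},{"dx": 0.331,"dy": -0.492,"dz": 0.119,"rx": 0,"ry": 0,"rz": 0.091,"gripper": 1}])

```text
time: 0.98
ee_pos: [364.2, -284.5, 343.0]
ee_rot: [1.0, 0.028, -0.001, -0.002]
force: [-0.4, 0.1, 0.1]
width: 85.3
finger_force: 0.0
```

Emit:
send_rows(deltas=[{"dx": 0.231,"dy": -0.546,"dz": 0.119,"rx": 0,"ry": 0,"rz": 0.091,"gripper": 1},{"dx": 0.231,"dy": -0.546,"dz": 0.119,"rx": 0,"ry": 0,"rz": 0.091,"gripper": 1},{"dx": 0.231,"dy": -0.546,"dz": 0.119,"rx": 0,"ry": 0,"rz": 0.091,"gripper": 1},{"dx": 0.231,"dy": -0.546,"dz": 0.119,"rx": 0,"ry": 0,"rz": 0.091,"gripper": 1},{"dx": 0.231,"dy": -0.546,"dz": 0.119,"rx": 0,"ry": 0,"rz": 0.091,"gripper": 1}])

```text
time: 1.4
ee_pos: [415.0, -145.9, 314.0]
ee_rot: [0.998, -0.067, -0.001, -0.001]
force: [-0.8, -1.2, 0.1]
width: 85.4
finger_force: 0.0
```

Emit:
send_rows(deltas=[{"dx": 0.123,"dy": -0.58,"dz": 0.119,"rx": 0,"ry": 0,"rz": 0.091,"gripper": 1},{"dx": 0.123,"dy": -0.58,"dz": 0.119,"rx": 0,"ry": 0,"rz": 0.091,"gripper": 1},{"dx": 0.123,"dy": -0.58,"dz": 0.119,"rx": 0,"ry": 0,"rz": 0.091,"gripper": 1},{"dx": 0.123,"dy": -0.58,"dz": 0.119,"rx": 0,"ry": 0,"rz": 0.091,"gripper": 1},{"dx": 0.123,"dy": -0.58,"dz": 0.119,"rx": 0,"ry": 0,"rz": 0.091,"gripper": 1}])

```text
time: 1.82
ee_pos: [466.2, -6.9, 284.8]
ee_rot: [0.987, -0.161, -0.0, -0.001]
force: [-1.4, 0.4, 0.7]
width: 85.5
finger_force: 0.0
```

```bash
cat > look.py <<'E'
from h import *
def lid(col,z,cam="wrist",save=None):
    c=optics.capture(cam)
    if save: cv2.imwrite(f"pics/{save}.png",cv2.resize(c["color"][:,:,::-1],(800,600)))
    lo,hi={"red":((0,150,60),(8,255,255)),"yellow":((20,130,80),(35,255,255)),"blue":((100,100,40),(125,255,255))}[col]
    m=cv2.inRange(cv2.cvtColor(c["color"],cv2.COLOR_RGB2HSV),np.array(lo),np.array(hi)); n,l,s,ce=cv2.connectedComponentsWithStats(m)
    for i in range(1,n):
        if s[i,4]<150: continue
        ys,xs=np.where(l==i); P=np.array([atz(c,x,y,z)[:2] for x,y in zip(xs,ys)],np.float32); r=cv2.minAreaRect(P)
        b=cv2.boxPoints(r); L=max((b[1]-b[0],b[2]-b[1]),key=np.linalg.norm)
        print(cam,col,s[i],np.round(r[0],1),np.round(r[1],1),np.degrees(np.arctan2(L[1],L[0])).round(1))
E
python3 - <<'E'
from look import lid; from plan import plan
lid("red",36,save="w2")
plan([(465,-9,130,-18.9),(465,-9,24,-18.9)])
E
```

```text
wrist red [ 225  150   68   94 6042] [464.7  -7.8] [55.4 83.1] -18.4
t 1.87 grasp pt [465.8  -8.8 130.2] yaw -18.58 F [-0.8 -0.1  0.5] w 85.3 ff 0.0 q6 1.73
{'dx': -0.0027, 'dy': 0.0023, 'dz': 0.0008, 'rx': 0.0003, 'ry': 0.0001, 'rz': 0.0026}
-- (465, -9, 130, -18.9)
{'dx': -0.0, 'dy': 0.0, 'dz': 0.424, 'rx': -0.0, 'ry': -0.0, 'rz': 0.0}
-- (465, -9, 24, -18.9)
```

View pics/w2.png

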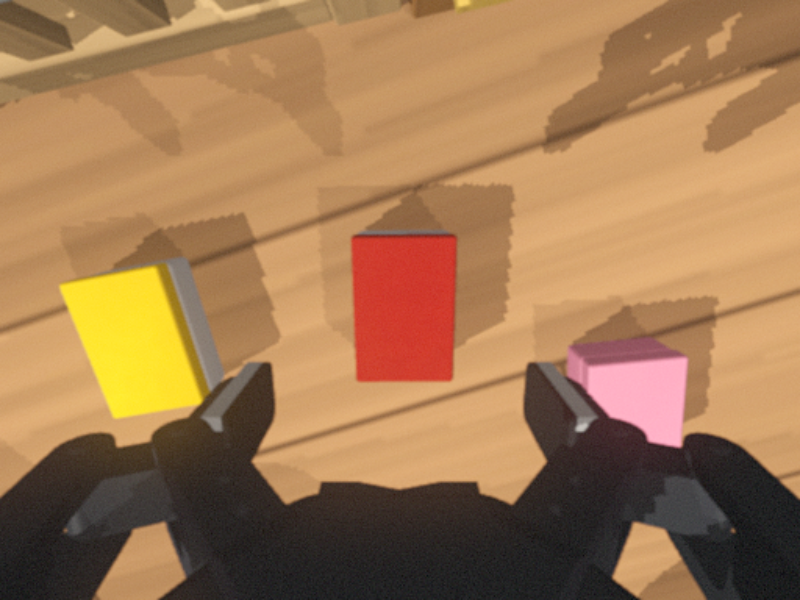

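The wrist view shows red centred between the fingers at (405,308), yellow to the left at (140,335) and pink clear to the right at (630,390). Wrist and top measurements agree. I'll descend, grip and lift.

Emit:
send_rows(deltas=[{"dx": -0.005,"dy": -0.002,"dz": 0.1,"rx": 0,"ry": 0,"rz": 0,"gripper": 1},{"dx": -0.005,"dy": -0.002,"dz": 0.22,"rx": 0,"ry": 0,"rz": 0,"gripper": 1},{"dx": -0.005,"dy": -0.002,"dz": 0.34,"rx": 0,"ry": 0,"rz": 0,"gripper": 1},{"dx": -0.005,"dy": -0.002,"dz": 0.424,"rx": 0,"ry": 0,"rz": 0,"gripper": 1},{"dx": -0.005,"dy": -0.002,"dz": 0.424,"rx": 0,"ry": 0,"rz": 0,"gripper": 1}])

```text
time: 2.28
ee_pos: [461.5, -10.4, 175.6]
ee_rot: [0.986, -0.164, -0.004, 0.0]
force: [-1.4, 0.3, -0.5]
width: 85.4
finger_force: 0.0
```

Emit:
send_rows(deltas=[{"dx": 0,"dy": 0,"dz": 0,"rx": 0,"ry": 0,"rz": 0,"gripper": 0.4},{"dx": 0,"dy": 0,"dz": 0,"rx": 0,"ry": 0,"rz": 0,"gripper": 0.4},{"dx": 0,"dy": 0,"dz": 0,"rx": 0,"ry": 0,"rz": 0,"gripper": 0.4},{"dx": 0,"dy": 0,"dz": 0,"rx": 0,"ry": 0,"rz": 0,"gripper": 0.4},{"dx": 0,"dy": 0,"dz": 0,"rx": 0,"ry": 0,"rz": 0,"gripper": 0.4}], newtons=40)

```text
time: 2.7
ee_pos: [465.4, -9.4, 181.6]
ee_rot: [0.987, -0.163, 0.003, 0.0]
force: [-0.4, -2.1, 4.9]
width: 55.1
finger_force: 44.5
```

```bash
python3 plan.py "(465,-8,130,-18.5),(487,-335,130,-8.1),(487,-335,61,-8.1)"
```

```text
t 2.7 grasp pt [466.2  -9.6  26.7] yaw -18.81 F [-0.4 -2.1  4.9] w 55.1 ff 44.5 q6 1.73
{'dx': -0.0013, 'dy': -0.0047, 'dz': -0.4134, 'rx': -0.0, 'ry': -0.0024, 'rz': -0.0026}
-- (465, -8, 130, -18.5)
{'dx': 0.2492, 'dy': 0.6062, 'dz': -0.0, 'rx': -0.0, 'ry': 0.0, 'rz': -0.0433}
{'dx': 0.1933, 'dy': 0.6263, 'dz': -0.0, 'rx': -0.0, 'ry': 0.0, 'rz': -0.0433}
-- (487, -335, 130, -8.1)
{'dx': -0.0, 'dy': -0.0, 'dz': 0.276, 'rx': 0.0, 'ry': -0.0, 'rz': -0.0}
-- (487, -335, 61, -8.1)
```

Emit:
send_rows(deltas=[{"dx": 0,"dy": 0,"dz": -0.1,"rx": 0,"ry": 0,"rz": 0,"gripper": 0.4},{"dx": 0,"dy": 0,"dz": -0.2,"rx": 0,"ry": 0,"rz": 0,"gripper": 0.4},{"dx": 0,"dy": 0,"dz": -0.3,"rx": 0,"ry": 0,"rz": 0,"gripper": 0.4},{"dx": 0,"dy": 0,"dz": -0.42,"rx": 0,"ry": 0,"rz": 0,"gripper": 0.4},{"dx": 0,"dy": 0,"dz": -0.42,"rx": 0,"ry": 0,"rz": 0,"gripper": 0.4}])

```text
time: 3.12
ee_pos: [466.5, -9.0, 290.8]
ee_rot: [0.987, -0.163, 0.006, -0.0]
force: [1.8, -0.8, -0.4]
width: 55.1
finger_force: 44.1
```

Emit:
send_rows(deltas=[{"dx": 0.06,"dy": 0.15,"dz": 0,"rx": 0,"ry": 0,"rz": -0.043,"gripper": 0.4},{"dx": 0.12,"dy": 0.3,"dz": 0,"rx": 0,"ry": 0,"rz": -0.043,"gripper": 0.4},{"dx": 0.19,"dy": 0.46,"dz": 0,"rx": 0,"ry": 0,"rz": -0.043,"gripper": 0.4},{"dx": 0.249,"dy": 0.606,"dz": 0,"rx": 0,"ry": 0,"rz": -0.043,"gripper": 0.4},{"dx": 0.249,"dy": 0.606,"dz": 0,"rx": 0,"ry": 0,"rz": -0.043,"gripper": 0.4}])

```text
time: 3.53
ee_pos: [474.4, -178.3, 285.3]
ee_rot: [0.993, -0.121, 0.002, 0.003]
force: [0.6, -0.5, -1.3]
width: 55.1
finger_force: 44.2
```

Emit:
send_rows(deltas=[{"dx": 0.05,"dy": 0.16,"dz": 0,"rx": 0,"ry": 0,"rz": -0.043,"gripper": 0.4},{"dx": 0.1,"dy": 0.32,"dz": 0,"rx": 0,"ry": 0,"rz": -0.043,"gripper": 0.4},{"dx": 0.15,"dy": 0.48,"dz": 0,"rx": 0,"ry": 0,"rz": -0.043,"gripper": 0.4},{"dx": 0.193,"dy": 0.6,"dz": 0,"rx": 0,"ry": 0,"rz": -0.043,"gripper": 0.4},{"dx": 0.193,"dy": 0.626,"dz": 0,"rx": 0,"ry": 0,"rz": -0.043,"gripper": 0.4}])

```text
time: 3.95
ee_pos: [484.0, -340.5, 284.8]
ee_rot: [0.997, -0.076, 0.001, 0.002]
force: [0.1, 0.5, -0.8]
width: 55.3
finger_force: 44.4
```

Emit:
send_rows(deltas=[{"dx": 0,"dy": 0,"dz": 0.001,"rx": 0,"ry": 0,"rz": 0,"gripper": 0.4},{"dx": 0,"dy": 0,"dz": 0,"rx": 0,"ry": 0,"rz": 0,"gripper": 0.4},{"dx": 0,"dy": 0,"dz": 0,"rx": 0,"ry": 0,"rz": 0,"gripper": 0.4}])

```text
time: 4.2
ee_pos: [483.4, -333.9, 283.5]
ee_rot: [0.997, -0.074, -0.001, -0.001]
force: [0.2, -0.1, -2.6]
width: 55.4
finger_force: 44.4
```

Run:
```python
from look import *; from plan import plan
o=telemetry.get_obs()
lid("red",36+o["ee_pos"][2]-155-25,save="w3"); lid("blue",36); lid("red",36+o["ee_pos"][2]-155-25,"top"); lid("blue",36,"top")
plan([(487,-335,75,-8.1),(487,-335,61,-8.1)])
```

```text
wrist red [  193   177   123   140 15288] [ 488.7 -333.3] [55.4 72. ] -8.3
wrist blue [ 224  146   67   23 1476] [ 517.8 -339.2] [53.9 18. ] 81.6
top red [349  74  13  17 212] [ 835.5 -232.7] [47.5 34.6] 0.4
top red [ 39  79  51  40 966] [767.7 594.8] [131.4  78.6] 68.6
top red [116 247  48  42 918] [295.4 362.1] [ 55.7 126.3] -54.4
top blue [396  75  14  17 214] [ 869.6 -404.1] [40.6 51.9] -0.2
top blue [450 104  27  37 239] [ 747.3 -608.8] [86.1 88.8] -34.4
t 4.4 grasp pt [ 483.9 -334.2  129.3] yaw -8.41 F [-0.1 -0.  -2.6] w 55.1 ff 44.4 q6 0.99
{'dx': 0.0126, 'dy': 0.0013, 'dz': 0.2173, 'rx': -0.0002, 'ry': 0.0002, 'rz': -0.0025}
-- (487, -335, 75, -8.1)
{'dx': 0.0, 'dy': 0.0, 'dz': 0.056, 'rx': -0.0, 'ry': 0.0, 'rz': 0.0}
-- (487, -335, 61, -8.1)
```

View pics/w3.png

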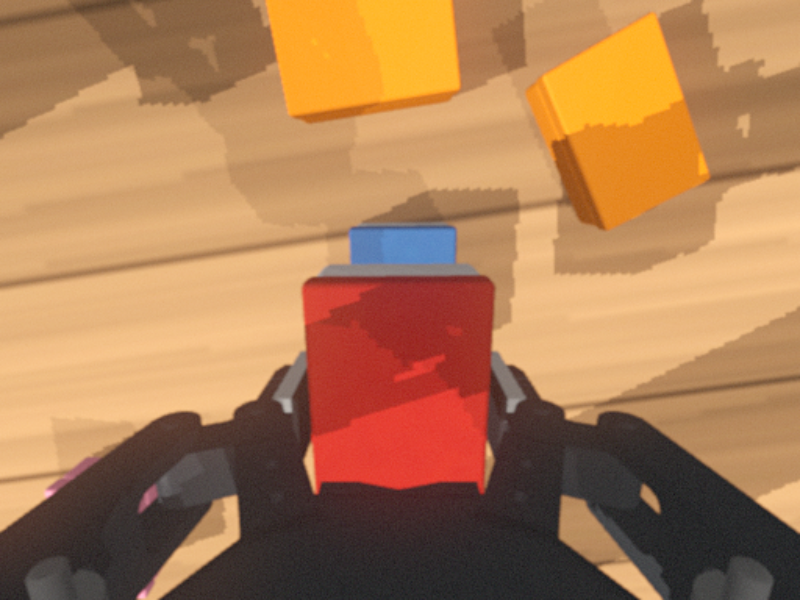

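The wrist view shows red held square over blue; blue's far edge is at row 226, columns 350–456. It matches the top-view measurement to about 1 mm, so I'll lower in place with a +3 mm x correction.

Emit:
send_rows(deltas=[{"dx": 0.012,"dy": 0.002,"dz": 0.08,"rx": 0,"ry": 0,"rz": -0.001,"gripper": 0.4},{"dx": 0.012,"dy": 0.002,"dz": 0.16,"rx": 0,"ry": 0,"rz": -0.001,"gripper": 0.4},{"dx": 0.012,"dy": 0.002,"dz": 0.23,"rx": 0,"ry": 0,"rz": -0.001,"gripper": 0.4},{"dx": 0.012,"dy": 0.002,"dz": 0.252,"rx": 0,"ry": 0,"rz": -0.001,"gripper": 0.4},{"dx": 0.012,"dy": 0.002,"dz": 0.264,"rx": 0,"ry": 0,"rz": -0.001,"gripper": 0.4}])

```text
time: 4.82
ee_pos: [486.2, -335.3, 217.9]
ee_rot: [0.997, -0.073, -0.002, -0.002]
force: [-6.7, 4.4, 9.8]
width: 55.2
finger_force: 45.7
```

Emit:
send_rows(deltas=[{"dx": 0,"dy": 0,"dz": 0,"rx": 0,"ry": 0,"rz": 0,"gripper": 0.4},{"dx": 0,"dy": 0,"dz": 0,"rx": 0,"ry": 0,"rz": 0,"gripper": 0.4},{"dx": 0,"dy": 0,"dz": 0,"rx": 0,"ry": 0,"rz": 0,"gripper": 0.4},{"dx": 0,"dy": 0,"dz": 0,"rx": 0,"ry": 0,"rz": 0,"gripper": 0.4}])

```text
time: 5.15
ee_pos: [487.1, -336.9, 219.3]
ee_rot: [0.997, -0.073, 0.001, 0.001]
force: [-0.5, 0.6, -2.5]
width: 54.8
finger_force: 44.4
```

```bash
python3 plan.py "(487,-335,61,-8.1)"
```

```text
t 5.15 grasp pt [ 487.3 -337.1   64.3] yaw -8.38 F [-0.5  0.6 -2.5] w 54.8 ff 44.4 q6 0.99
{'dx': -0.0016, 'dy': -0.0073, 'dz': 0.0132, 'rx': 0.0005, 'ry': -0.0007, 'rz': -0.0023}
-- (487, -335, 61, -8.1)
```

Emit:
send_rows(deltas=[{"dx": -0.002,"dy": -0.007,"dz": 0,"rx": 0,"ry": 0,"rz": 0,"gripper": 0.4},{"dx": -0.002,"dy": -0.007,"dz": 0.005,"rx": 0,"ry": 0,"rz": 0,"gripper": 0.4},{"dx": -0.002,"dy": -0.007,"dz": 0.01,"rx": 0,"ry": 0,"rz": 0,"gripper": 0.4},{"dx": -0.002,"dy": -0.007,"dz": 0.01,"rx": 0,"ry": 0,"rz": 0,"gripper": 0.4},{"dx": -0.002,"dy": -0.007,"dz": 0.01,"rx": 0,"ry": 0,"rz": 0,"gripper": 0.4}])

```text
time: 5.57
ee_pos: [486.8, -334.9, 217.7]
ee_rot: [0.997, -0.073, -0.0, -0.0]
force: [-2.7, 2.4, 6.1]
width: 55.0
finger_force: 45.4
```

```bash
python3 plan.py "(487,-335,61,-8.1)"
```

```text
t 5.57 grasp pt [ 486.8 -334.9   62.7] yaw -8.38 F [-2.7  2.4  6.1] w 55.0 ff 45.4 q6 1.0
{'dx': 0.001, 'dy': 0.0001, 'dz': 0.0067, 'rx': -0.0001, 'ry': 0.0, 'rz': -0.0023}
-- (487, -335, 61, -8.1)
```

Emit:
send_rows(deltas=[{"dx": 0,"dy": 0,"dz": 0,"rx": 0,"ry": 0,"rz": 0,"gripper": 1},{"dx": 0,"dy": 0,"dz": 0,"rx": 0,"ry": 0,"rz": 0,"gripper": 1},{"dx": 0,"dy": 0,"dz": 0,"rx": 0,"ry": 0,"rz": 0,"gripper": 1},{"dx": 0,"dy": 0,"dz": -0.05,"rx": 0,"ry": 0,"rz": 0,"gripper": 1},{"dx": 0,"dy": 0,"dz": -0.15,"rx": 0,"ry": 0,"rz": 0,"gripper": 1}])

```text
time: 5.98
ee_pos: [484.9, -333.6, 250.5]
ee_rot: [0.997, -0.073, -0.003, -0.002]
force: [-0.1, -0.5, -0.2]
width: 85.6
finger_force: 0.0
```

Emit:
send_rows(deltas=[{"dx": 0,"dy": 0,"dz": -0.1,"rx": 0,"ry": 0,"rz": 0,"gripper": 1},{"dx": 0,"dy": 0,"dz": -0.2,"rx": 0,"ry": 0,"rz": 0,"gripper": 1},{"dx": 0,"dy": 0,"dz": -0.2,"rx": 0,"ry": 0,"rz": 0,"gripper": 1},{"dx": 0,"dy": 0,"dz": -0.2,"rx": 0,"ry": 0,"rz": 0,"gripper": 1}])

```text
time: 6.32
ee_pos: [487.3, -335.6, 306.6]
ee_rot: [0.997, -0.073, 0.002, 0.002]
force: [-0.5, -0.1, 0.2]
width: 85.3
finger_force: 0.0
```

Run:
```python
from look import *; from plan import plan
lid("red",72); lid("blue",36); lid("yellow",36,"top"); lid("red",72,"top")
plan([(494,141,130,-8.1),(494,141,24,-8.1)])
```

```text
wrist red [ 218  155   72  100 6748] [ 485.2 -333.6] [55.3 84. ] -8.0
top yellow [365  74  13  18 221] [ 868.5 -305.7] [54.5 37.5] 0.3
top yellow [213 185  23  30 528] [494.4 141.3] [57.6 84.6] -7.9
top red [349  74  13  17 213] [ 857.3 -247.7] [50.1 36.5] 0.4
top red [ 39  78  51  41 963] [785.7 625.4] [138.5  82.8] 68.8
top red [373 206  16  14 161] [ 463.3 -324.2] [42.3 39.1] 76.2
top red [116 247  48  42 922] [287.5 379.8] [ 59.  133.3] -54.3
t 6.52 grasp pt [ 485.4 -334.   146.8] yaw -8.39 F [0.4 0.3 0.1] w 85.0 ff 0.0 q6 1.0
{'dx': -0.0816, 'dy': -0.6285, 'dz': 0.0237, 'rx': -0.0003, 'ry': 0.0004, 'rz': -0.0008}
{'dx': -0.0806, 'dy': -0.6287, 'dz': 0.0233, 'rx': -0.0003, 'ry': 0.0004, 'rz': -0.0008}
{'dx': -0.0795, 'dy': -0.6288, 'dz': 0.0228, 'rx': -0.0003, 'ry': 0.0004, 'rz': -0.0008}
-- (494, 141, 130, -8.1)
{'dx': -0.0, 'dy': -0.0, 'dz': 0.424, 'rx': 0.0, 'ry': -0.0, 'rz': 0.0}
-- (494, 141, 24, -8.1)
```

Emit:
send_rows(deltas=[{"dx": -0.02,"dy": -0.16,"dz": 0,"rx": 0,"ry": 0,"rz": 0,"gripper": 1},{"dx": -0.04,"dy": -0.32,"dz": 0,"rx": 0,"ry": 0,"rz": 0,"gripper": 1},{"dx": -0.06,"dy": -0.48,"dz": 0,"rx": 0,"ry": 0,"rz": 0,"gripper": 1},{"dx": -0.082,"dy": -0.628,"dz": 0,"rx": 0,"ry": 0,"rz": 0,"gripper": 1},{"dx": -0.082,"dy": -0.628,"dz": 0,"rx": 0,"ry": 0,"rz": 0,"gripper": 1}])

```text
time: 6.93
ee_pos: [487.6, -170.8, 300.9]
ee_rot: [0.997, -0.071, -0.003, -0.003]
force: [-0.5, 0.2, 0.4]
width: 85.7
finger_force: 0.0
```

Emit:
send_rows(deltas=[{"dx": -0.02,"dy": -0.16,"dz": 0.02,"rx": 0,"ry": 0,"rz": 0,"gripper": 1},{"dx": -0.04,"dy": -0.32,"dz": 0.04,"rx": 0,"ry": 0,"rz": 0,"gripper": 1},{"dx": -0.06,"dy": -0.48,"dz": 0.06,"rx": 0,"ry": 0,"rz": 0,"gripper": 1},{"dx": -0.081,"dy": -0.629,"dz": 0.07,"rx": 0,"ry": 0,"rz": 0,"gripper": 1},{"dx": -0.081,"dy": -0.629,"dz": 0.07,"rx": 0,"ry": 0,"rz": 0,"gripper": 1}])

```text
time: 7.35
ee_pos: [490.3, -13.0, 283.6]
ee_rot: [0.998, -0.07, -0.003, -0.002]
force: [-0.8, 0.6, 0.9]
width: 85.4
finger_force: 0.0
```

Emit:
send_rows(deltas=[{"dx": -0.02,"dy": -0.16,"dz": 0,"rx": 0,"ry": 0,"rz": 0,"gripper": 1},{"dx": -0.04,"dy": -0.32,"dz": 0,"rx": 0,"ry": 0,"rz": 0,"gripper": 1},{"dx": -0.06,"dy": -0.48,"dz": 0,"rx": 0,"ry": 0,"rz": 0,"gripper": 1},{"dx": -0.08,"dy": -0.629,"dz": 0,"rx": 0,"ry": 0,"rz": 0,"gripper": 1},{"dx": -0.08,"dy": -0.629,"dz": 0,"rx": 0,"ry": 0,"rz": 0,"gripper": 1}])

```text
time: 7.77
ee_pos: [494.7, 144.9, 285.2]
ee_rot: [0.998, -0.071, -0.001, -0.001]
force: [-0.4, -0.7, 0.8]
width: 85.4
finger_force: 0.0
```

Emit:
send_rows(deltas=[{"dx": 0,"dy": 0,"dz": 0,"rx": 0,"ry": 0,"rz": 0,"gripper": 1},{"dx": 0,"dy": 0,"dz": 0,"rx": 0,"ry": 0,"rz": 0,"gripper": 1}])

```text
time: 7.93
ee_pos: [494.9, 140.0, 285.0]
ee_rot: [0.997, -0.073, -0.001, 0.001]
force: [0.4, -0.4, 0.1]
width: 85.5
finger_force: 0.0
```

Run:
```python
from look import *; from plan import plan
lid("yellow",36)
plan([(494.2,141.2,24.5,-8)])
```

```text
wrist yellow [ 218  149   70   96 6199] [494.  142.9] [56.7 84.9] -8.0
t 7.98 grasp pt [494.8 139.3 130.2] yaw -8.42 F [-0.2 -0.4 -0.6] w 85.4 ff 0.0 q6 1.86
{'dx': -0.0037, 'dy': -0.007, 'dz': 0.4227, 'rx': 0.0005, 'ry': 0.0007, 'rz': -0.0035}
-- (494.2, 141.2, 24.5, -8)
```

Emit:
send_rows(deltas=[{"dx": -0.004,"dy": -0.01,"dz": 0.1,"rx": 0,"ry": 0,"rz": -0.003,"gripper": 1},{"dx": -0.004,"dy": -0.01,"dz": 0.22,"rx": 0,"ry": 0,"rz": -0.003,"gripper": 1},{"dx": -0.004,"dy": -0.01,"dz": 0.34,"rx": 0,"ry": 0,"rz": -0.003,"gripper": 1},{"dx": -0.004,"dy": -0.01,"dz": 0.41,"rx": 0,"ry": 0,"rz": -0.003,"gripper": 1},{"dx": -0.004,"dy": -0.01,"dz": 0.422,"rx": 0,"ry": 0,"rz": -0.003,"gripper": 1}])

```text
time: 8.4
ee_pos: [492.2, 140.9, 176.3]
ee_rot: [0.997, -0.071, -0.004, 0.001]
force: [-0.0, -0.2, -0.4]
width: 85.7
finger_force: 0.0
```

Emit:
send_rows(deltas=[{"dx": 0,"dy": 0,"dz": 0,"rx": 0,"ry": 0,"rz": 0,"gripper": 1},{"dx": 0,"dy": 0,"dz": 0,"rx": 0,"ry": 0,"rz": 0,"gripper": 0.4},{"dx": 0,"dy": 0,"dz": 0,"rx": 0,"ry": 0,"rz": 0,"gripper": 0.4},{"dx": 0,"dy": 0,"dz": 0,"rx": 0,"ry": 0,"rz": 0,"gripper": 0.4},{"dx": 0,"dy": 0,"dz": 0,"rx": 0,"ry": 0,"rz": 0,"gripper": 0.4}], newtons=40)

```text
time: 8.82
ee_pos: [495.9, 143.1, 182.6]
ee_rot: [0.998, -0.07, 0.002, -0.0]
force: [0.5, -0.2, 3.6]
width: 55.1
finger_force: 44.6
```

Emit:
send_rows(deltas=[{"dx": 0,"dy": 0,"dz": -0.1,"rx": 0,"ry": 0,"rz": 0,"gripper": 0.4},{"dx": 0,"dy": 0,"dz": -0.22,"rx": 0,"ry": 0,"rz": 0,"gripper": 0.4},{"dx": 0,"dy": 0,"dz": -0.34,"rx": 0,"ry": 0,"rz": 0,"gripper": 0.4},{"dx": 0,"dy": 0,"dz": -0.46,"rx": 0,"ry": 0,"rz": 0,"gripper": 0.4},{"dx": 0,"dy": 0,"dz": -0.52,"rx": 0,"ry": 0,"rz": 0,"gripper": 0.4}])

```text
time: 9.23
ee_pos: [495.6, 143.4, 315.2]
ee_rot: [0.998, -0.07, 0.003, -0.001]
force: [0.7, 0.3, -0.1]
width: 55.0
finger_force: 44.1
```

```bash
python3 plan.py "(486.5,-334,155,-8.2),(486.5,-334,100,-8.2)"
```

```text
t 9.23 grasp pt [496.7 143.6 160.2] yaw -8.01 F [ 0.7  0.3 -0.1] w 55.0 ff 44.1 q6 1.86
{'dx': 0.0766, 'dy': 0.6321, 'dz': 0.0061, 'rx': -0.0003, 'ry': -0.0011, 'rz': 0.0005}
{'dx': 0.0773, 'dy': 0.632, 'dz': 0.0064, 'rx': -0.0003, 'ry': -0.0011, 'rz': 0.0005}
{'dx': 0.078, 'dy': 0.6319, 'dz': 0.0066, 'rx': -0.0003, 'ry': -0.0011, 'rz': 0.0005}
-- (486.5, -334, 155, -8.2)
{'dx': -0.0, 'dy': -0.0, 'dz': 0.22, 'rx': 0.0, 'ry': -0.0, 'rz': -0.0}
-- (486.5, -334, 100, -8.2)
```

Emit:
send_rows(deltas=[{"dx": 0.02,"dy": 0.16,"dz": 0,"rx": 0,"ry": 0,"rz": 0,"gripper": 0.4},{"dx": 0.04,"dy": 0.32,"dz": 0,"rx": 0,"ry": 0,"rz": 0,"gripper": 0.4},{"dx": 0.06,"dy": 0.48,"dz": 0,"rx": 0,"ry": 0,"rz": 0,"gripper": 0.4},{"dx": 0.077,"dy": 0.632,"dz": 0,"rx": 0,"ry": 0,"rz": 0,"gripper": 0.4},{"dx": 0.077,"dy": 0.632,"dz": 0,"rx": 0,"ry": 0,"rz": 0,"gripper": 0.4}])

```text
time: 9.65
ee_pos: [491.4, -21.1, 311.4]
ee_rot: [0.997, -0.073, 0.001, 0.002]
force: [-0.6, 0.5, -0.7]
width: 55.6
finger_force: 44.0
```

Emit:
send_rows(deltas=[{"dx": 0.02,"dy": 0.16,"dz": 0,"rx": 0,"ry": 0,"rz": 0,"gripper": 0.4},{"dx": 0.04,"dy": 0.32,"dz": 0,"rx": 0,"ry": 0,"rz": 0,"gripper": 0.4},{"dx": 0.06,"dy": 0.48,"dz": 0,"rx": 0,"ry": 0,"rz": 0,"gripper": 0.4},{"dx": 0.077,"dy": 0.632,"dz": 0,"rx": 0,"ry": 0,"rz": 0,"gripper": 0.4},{"dx": 0.077,"dy": 0.632,"dz": 0,"rx": 0,"ry": 0,"rz": 0,"gripper": 0.4}])

```text
time: 10.07
ee_pos: [488.7, -180.5, 311.8]
ee_rot: [0.997, -0.072, 0.002, 0.002]
force: [0.0, 0.4, -1.5]
width: 55.1
finger_force: 44.1
```

Emit:
send_rows(deltas=[{"dx": 0.02,"dy": 0.16,"dz": 0,"rx": 0,"ry": 0,"rz": 0,"gripper": 0.4},{"dx": 0.04,"dy": 0.32,"dz": 0,"rx": 0,"ry": 0,"rz": 0,"gripper": 0.4},{"dx": 0.06,"dy": 0.48,"dz": 0,"rx": 0,"ry": 0,"rz": 0,"gripper": 0.4},{"dx": 0.077,"dy": 0.61,"dz": 0,"rx": 0,"ry": 0,"rz": 0,"gripper": 0.4},{"dx": 0.077,"dy": 0.63,"dz": 0,"rx": 0,"ry": 0,"rz": 0,"gripper": 0.4}])

```text
time: 10.48
ee_pos: [485.7, -338.2, 311.6]
ee_rot: [0.997, -0.072, 0.001, 0.002]
force: [-0.4, -0.8, -0.4]
width: 55.0
finger_force: 44.1
```

Emit:
send_rows(deltas=[{"dx": 0,"dy": 0,"dz": 0,"rx": 0,"ry": 0,"rz": 0,"gripper": 0.4},{"dx": 0,"dy": 0,"dz": 0,"rx": 0,"ry": 0,"rz": 0,"gripper": 0.4},{"dx": 0,"dy": 0,"dz": 0,"rx": 0,"ry": 0,"rz": 0,"gripper": 0.4},{"dx": 0,"dy": 0,"dz": 0,"rx": 0,"ry": 0,"rz": 0,"gripper": 0.4},{"dx": 0,"dy": 0,"dz": 0,"rx": 0,"ry": 0,"rz": 0,"gripper": 0.4}])

```text
time: 10.9
ee_pos: [485.8, -332.2, 310.3]
ee_rot: [0.998, -0.069, -0.0, -0.0]
force: [-0.2, -0.2, -1.4]
width: 55.2
finger_force: 44.1
```

Run:
```python
from look import *; from plan import plan
o=telemetry.get_obs()
lid("yellow",36+o["ee_pos"][2]-155-26); lid("red",72)
plan([(486.5,-334,101,-8.2)])
```

```text
wrist yellow [  193   177   124   140 15527] [ 490.8 -331.8] [55.2 72.6] -7.9
wrist red [ 223  151   71   18 1256] [ 519.8 -338.5] [55.  13.4] 82.1
t 11.0 grasp pt [ 485.8 -332.7  155.5] yaw -7.95 F [ 0.3  0.2 -1.6] w 55.0 ff 44.1 q6 0.99
{'dx': 0.0035, 'dy': 0.0046, 'dz': 0.218, 'rx': -0.0001, 'ry': 0.0, 'rz': 0.0021}
-- (486.5, -334, 101, -8.2)
```

Emit:
send_rows(deltas=[{"dx": 0.001,"dy": 0.008,"dz": 0.07,"rx": 0,"ry": 0,"rz": 0.002,"gripper": 0.4},{"dx": 0.001,"dy": 0.008,"dz": 0.13,"rx": 0,"ry": 0,"rz": 0.002,"gripper": 0.4},{"dx": 0.001,"dy": 0.008,"dz": 0.17,"rx": 0,"ry": 0,"rz": 0.002,"gripper": 0.4},{"dx": 0.001,"dy": 0.008,"dz": 0.195,"rx": 0,"ry": 0,"rz": 0.002,"gripper": 0.4},{"dx": 0.001,"dy": 0.008,"dz": 0.21,"rx": 0,"ry": 0,"rz": 0.002,"gripper": 0.4}])

```text
time: 11.42
ee_pos: [485.3, -335.3, 256.7]
ee_rot: [0.997, -0.072, -0.001, -0.001]
force: [-0.6, -0.3, -0.3]
width: 55.0
finger_force: 44.2
```

Emit:
send_rows(deltas=[{"dx": 0,"dy": 0,"dz": 0,"rx": 0,"ry": 0,"rz": 0,"gripper": 0.4},{"dx": 0,"dy": 0,"dz": 0.005,"rx": 0,"ry": 0,"rz": 0,"gripper": 0.4},{"dx": 0,"dy": 0,"dz": 0.01,"rx": 0,"ry": 0,"rz": 0,"gripper": 0.4},{"dx": 0,"dy": 0,"dz": 0.01,"rx": 0,"ry": 0,"rz": 0,"gripper": 0.4},{"dx": 0,"dy": 0,"dz": 0.01,"rx": 0,"ry": 0,"rz": 0,"gripper": 0.4}])

```text
time: 11.83
ee_pos: [485.7, -336.0, 256.0]
ee_rot: [0.997, -0.072, 0.0, 0.0]
force: [-0.0, -0.5, -1.4]
width: 55.2
finger_force: 44.2
```

```bash
python3 plan.py "(486,-335,99,-8.2)"
```

```text
t 11.83 grasp pt [ 485.9 -336.1  101. ] yaw -8.27 F [-0.  -0.5 -1.4] w 55.2 ff 44.2 q6 0.99
{'dx': 0.0004, 'dy': -0.0042, 'dz': 0.0082, 'rx': 0.0003, 'ry': -0.0004, 'rz': -0.0006}
-- (486, -335, 99, -8.2)
```

Emit:
send_rows(deltas=[{"dx": 0,"dy": -0.004,"dz": 0,"rx": 0,"ry": 0,"rz": 0,"gripper": 0.4},{"dx": 0,"dy": -0.004,"dz": 0.004,"rx": 0,"ry": 0,"rz": 0,"gripper": 0.4},{"dx": 0,"dy": -0.004,"dz": 0.009,"rx": 0,"ry": 0,"rz": 0,"gripper": 0.4},{"dx": 0,"dy": -0.004,"dz": 0.009,"rx": 0,"ry": 0,"rz": 0,"gripper": 0.4},{"dx": 0,"dy": -0.004,"dz": 0.009,"rx": 0,"ry": 0,"rz": 0,"gripper": 0.4}])

```text
time: 12.25
ee_pos: [486.0, -335.0, 254.6]
ee_rot: [0.997, -0.072, 0.0, 0.0]
force: [-1.9, 1.5, 5.6]
width: 55.5
finger_force: 44.8
```

```bash
python3 plan.py "(486,-335,99,-8.2)"
```

```text
t 12.25 grasp pt [ 486.  -335.    99.6] yaw -8.26 F [-1.9  1.5  5.6] w 55.5 ff 44.8 q6 0.99
{'dx': 0.0001, 'dy': -0.0001, 'dz': 0.0023, 'rx': 0.0, 'ry': -0.0002, 'rz': -0.0005}
-- (486, -335, 99, -8.2)
```

Contact made; I'll release and rise.

Emit:
send_rows(deltas=[{"dx": 0,"dy": 0,"dz": 0,"rx": 0,"ry": 0,"rz": 0,"gripper": 1},{"dx": 0,"dy": 0,"dz": 0,"rx": 0,"ry": 0,"rz": 0,"gripper": 1},{"dx": 0,"dy": 0,"dz": 0,"rx": 0,"ry": 0,"rz": 0,"gripper": 1},{"dx": 0,"dy": 0,"dz": -0.05,"rx": 0,"ry": 0,"rz": 0,"gripper": 1},{"dx": 0,"dy": 0,"dz": -0.15,"rx": 0,"ry": 0,"rz": 0,"gripper": 1}])

```text
time: 12.67
ee_pos: [484.2, -333.6, 287.6]
ee_rot: [0.997, -0.072, -0.003, -0.003]
force: [0.2, -0.2, -0.3]
width: 85.7
finger_force: 0.0
```

Emit:
send_rows(deltas=[{"dx": 0,"dy": 0,"dz": -0.1,"rx": 0,"ry": 0,"rz": 0,"gripper": 1},{"dx": 0,"dy": 0,"dz": -0.25,"rx": 0,"ry": 0,"rz": 0,"gripper": 1},{"dx": 0,"dy": 0,"dz": -0.4,"rx": 0,"ry": 0,"rz": 0,"gripper": 1},{"dx": 0,"dy": 0,"dz": -0.5,"rx": 0,"ry": 0,"rz": 0,"gripper": 1},{"dx": 0,"dy": 0,"dz": -0.5,"rx": 0,"ry": 0,"rz": 0,"gripper": 1}])

```text
time: 13.08
ee_pos: [487.2, -336.1, 425.2]
ee_rot: [0.997, -0.072, 0.006, 0.005]
force: [0.9, -1.5, 1.1]
width: 85.5
finger_force: 0.0
```

Run:
```python
from look import *; from plan import plan
lid("yellow",108,save="w4"); lid("red",72); lid("blue",36)
plan([(500,-22,275,-5.9),(592,-22,285,-5.9),(592,-22,215,-5.9)])
```

```text
wrist yellow [ 226  149   53   74 3768] [ 483.7 -333.4] [56.6 83.3] -8.4
t 13.23 grasp pt [ 485.6 -334.7  261.1] yaw -8.26 F [ 0.3 -0.4 -0.4] w 85.6 ff 0.0 q6 0.99
{'dx': -0.0612, 'dy': -0.623, 'dz': -0.0281, 'rx': 0.0001, 'ry': -0.0001, 'rz': -0.0098}
{'dx': -0.0483, 'dy': -0.6242, 'dz': -0.028, 'rx': 0.0001, 'ry': -0.0001, 'rz': -0.0098}
-- (500, -22, 275, -5.9)
{'dx': 0.3661, 'dy': -0.0378, 'dz': -0.04, 'rx': -0.0, 'ry': 0.0, 'rz': -0.0}
-- (592, -22, 285, -5.9)
{'dx': -0.0, 'dy': -0.0, 'dz': 0.28, 'rx': 0.0, 'ry': -0.0, 'rz': 0.0}
-- (592, -22, 215, -5.9)
```

View pics/w4.png

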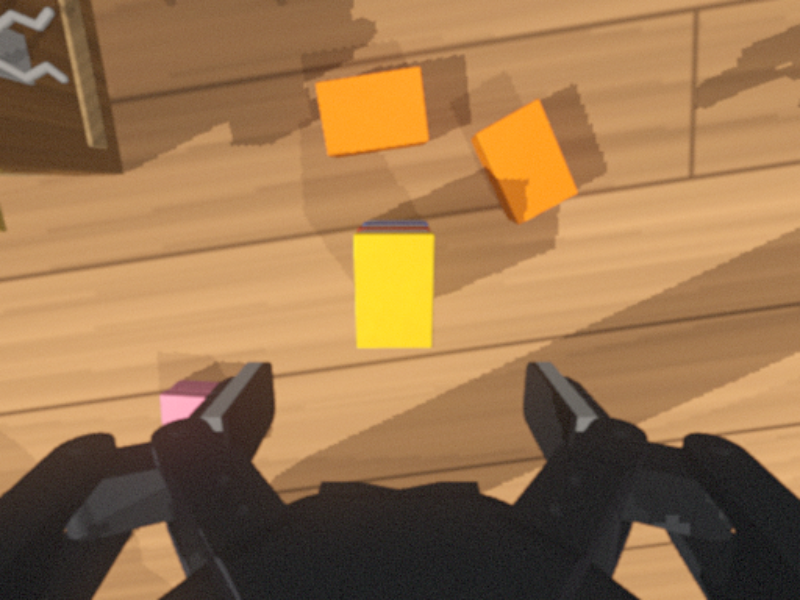

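The picture shows the column square: the yellow lid is at (395,290), with only thin parallax slivers of red and blue at its far edge. Next is the bolt post.

Emit:
send_rows(deltas=[{"dx": -0.02,"dy": -0.16,"dz": -0.02,"rx": 0,"ry": 0,"rz": -0.01,"gripper": 1},{"dx": -0.04,"dy": -0.32,"dz": -0.04,"rx": 0,"ry": 0,"rz": -0.01,"gripper": 1},{"dx": -0.05,"dy": -0.48,"dz": -0.06,"rx": 0,"ry": 0,"rz": -0.01,"gripper": 1},{"dx": -0.061,"dy": -0.623,"dz": -0.07,"rx": 0,"ry": 0,"rz": -0.01,"gripper": 1},{"dx": -0.061,"dy": -0.623,"dz": -0.07,"rx": 0,"ry": 0,"rz": -0.01,"gripper": 1}])

```text
time: 13.65
ee_pos: [492.5, -173.3, 431.2]
ee_rot: [0.998, -0.059, -0.002, -0.003]
force: [-0.0, -0.4, -0.2]
width: 85.8
finger_force: 0.0
```

Emit:
send_rows(deltas=[{"dx": -0.02,"dy": -0.16,"dz": -0.02,"rx": 0,"ry": 0,"rz": -0.01,"gripper": 1},{"dx": -0.03,"dy": -0.32,"dz": -0.04,"rx": 0,"ry": 0,"rz": -0.01,"gripper": 1},{"dx": -0.04,"dy": -0.48,"dz": -0.06,"rx": 0,"ry": 0,"rz": -0.01,"gripper": 1},{"dx": -0.048,"dy": -0.61,"dz": -0.07,"rx": 0,"ry": 0,"rz": -0.01,"gripper": 1},{"dx": -0.048,"dy": -0.624,"dz": -0.07,"rx": 0,"ry": 0,"rz": -0.01,"gripper": 1}])

```text
time: 14.07
ee_pos: [499.9, -18.4, 449.3]
ee_rot: [0.999, -0.049, -0.001, -0.001]
force: [0.3, -0.1, -0.2]
width: 85.6
finger_force: 0.0
```

Emit:
send_rows(deltas=[{"dx": 0,"dy": 0,"dz": 0,"rx": 0,"ry": 0,"rz": 0,"gripper": 1},{"dx": 0,"dy": 0,"dz": 0,"rx": 0,"ry": 0,"rz": 0,"gripper": 1},{"dx": 0,"dy": 0,"dz": 0,"rx": 0,"ry": 0,"rz": 0,"gripper": 1}])

```text
time: 14.32
ee_pos: [500.1, -23.4, 449.4]
ee_rot: [0.999, -0.052, -0.001, 0.0]
force: [0.2, -0.2, -0.1]
width: 85.4
finger_force: 0.0
```

Run:
```python
from look import *; from plan import plan
c=optics.capture("wrist"); print("ball expected px800",proj(c,(592,-22,250))*1.5625)
cv2.imwrite("pics/w5.png",cv2.resize(c["color"][:,:,::-1],(800,600)))
plan([(592,-22,297,-5.9),(592,-22,215,-5.9)])
```

```text
ball expected px800 [372.05476011 113.3545275 ]
t 14.37 grasp pt [499.9 -23.6 294.7] yaw -5.97 F [ 0.2 -0.  -0. ] w 85.4 ff 0.0 q6 1.49
{'dx': 0.3646, 'dy': -0.0444, 'dz': -0.01, 'rx': 0.0002, 'ry': 0.0009, 'rz': -0.0006}
-- (592, -22, 297, -5.9)
{'dx': -0.0, 'dy': 0.0, 'dz': 0.328, 'rx': -0.0, 'ry': -0.0, 'rz': -0.0}
-- (592, -22, 215, -5.9)
```

View pics/w5.png

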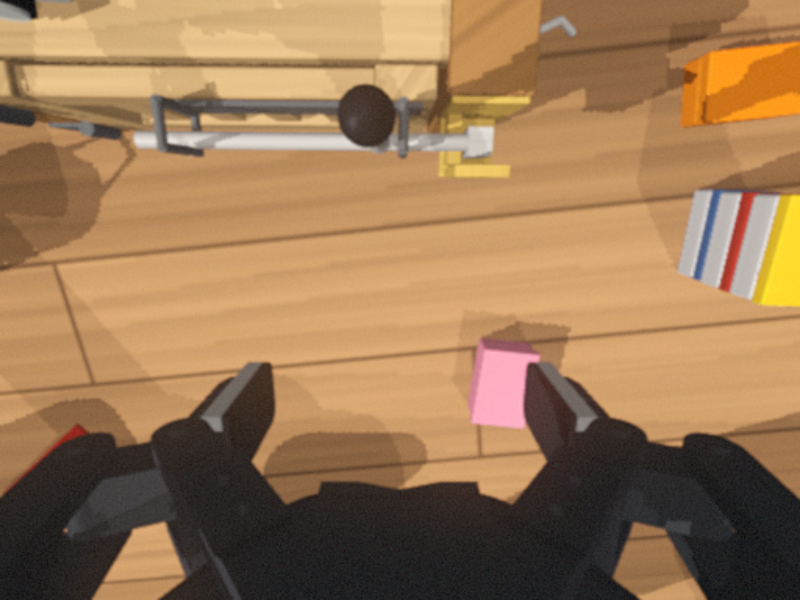

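The wrist view shows the ball at (366,115), against (372,113) predicted, so the post is about 2 mm further left. The head still sits in the keeper at (480,142), and the column on the right is aligned. I'll move over the post and descend.

Emit:
send_rows(deltas=[{"dx": 0.1,"dy": -0.02,"dz": -0.01,"rx": 0,"ry": 0,"rz": 0,"gripper": 1},{"dx": 0.2,"dy": -0.04,"dz": -0.01,"rx": 0,"ry": 0,"rz": 0,"gripper": 1},{"dx": 0.3,"dy": -0.051,"dz": -0.01,"rx": 0,"ry": 0,"rz": 0,"gripper": 1},{"dx": 0.364,"dy": -0.051,"dz": -0.01,"rx": 0,"ry": 0,"rz": 0,"gripper": 1},{"dx": 0.364,"dy": -0.051,"dz": -0.01,"rx": 0,"ry": 0,"rz": 0,"gripper": 1}])

```text
time: 14.78
ee_pos: [594.3, -20.8, 452.4]
ee_rot: [0.999, -0.052, 0.0, 0.0]
force: [0.1, -0.3, 1.3]
width: 85.2
finger_force: 0.0
```

Emit:
send_rows(deltas=[{"dx": 0,"dy": 0,"dz": 0,"rx": 0,"ry": 0,"rz": 0,"gripper": 1},{"dx": 0,"dy": 0,"dz": 0.08,"rx": 0,"ry": 0,"rz": 0,"gripper": 1},{"dx": 0,"dy": 0,"dz": 0.16,"rx": 0,"ry": 0,"rz": 0,"gripper": 1},{"dx": 0,"dy": 0,"dz": 0.23,"rx": 0,"ry": 0,"rz": 0,"gripper": 1},{"dx": 0,"dy": 0,"dz": 0.28,"rx": 0,"ry": 0,"rz": 0,"gripper": 1}])

```text
time: 15.2
ee_pos: [590.5, -19.5, 381.1]
ee_rot: [0.999, -0.052, -0.002, -0.0]
force: [0.0, -0.9, -1.0]
width: 85.1
finger_force: 0.0
```

Emit:
send_rows(deltas=[{"dx": 0,"dy": 0,"dz": 0.02,"rx": 0,"ry": 0,"rz": 0,"gripper": 1},{"dx": 0,"dy": 0,"dz": 0.04,"rx": 0,"ry": 0,"rz": 0,"gripper": 1},{"dx": 0,"dy": 0,"dz": 0.04,"rx": 0,"ry": 0,"rz": 0,"gripper": 1},{"dx": 0,"dy": 0,"dz": 0.04,"rx": 0,"ry": 0,"rz": 0,"gripper": 1}])

```text
time: 15.53
ee_pos: [592.3, -19.0, 374.0]
ee_rot: [0.999, -0.051, 0.001, 0.0]
force: [-0.2, 0.6, 0.2]
width: 85.4
finger_force: 0.0
```

```bash
python3 plan.py "(592,-20,216,-5.9)"
```

```text
t 15.53 grasp pt [592.5 -19.1 219. ] yaw -5.88 F [-0.2  0.6  0.2] w 85.4 ff 0.0 q6 1.52
{'dx': -0.0007, 'dy': 0.004, 'dz': 0.0122, 'rx': 0.0, 'ry': -0.0006, 'rz': 0.0002}
-- (592, -20, 216, -5.9)
```

Emit:
send_rows(deltas=[{"dx": 0,"dy": 0.002,"dz": 0.008,"rx": 0,"ry": 0,"rz": 0,"gripper": 0.5},{"dx": 0,"dy": 0.002,"dz": 0.008,"rx": 0,"ry": 0,"rz": 0,"gripper": 0.3},{"dx": 0,"dy": 0.002,"dz": 0.008,"rx": 0,"ry": 0,"rz": 0,"gripper": 0},{"dx": 0,"dy": 0.002,"dz": 0.008,"rx": 0,"ry": 0,"rz": 0,"gripper": 0},{"dx": 0,"dy": 0.002,"dz": 0.008,"rx": 0,"ry": 0,"rz": 0,"gripper": 0}], newtons=60)

```text
time: 15.95
ee_pos: [592.1, -19.3, 371.5]
ee_rot: [0.999, -0.051, 0.0, 0.0]
force: [0.2, 0.4, 1.1]
width: 25.7
finger_force: 0.0
```

Emit:
send_rows(deltas=[{"dx": 0,"dy": 0,"dz": 0,"rx": 0,"ry": 0,"rz": 0,"gripper": 0},{"dx": 0,"dy": 0,"dz": 0,"rx": 0,"ry": 0,"rz": 0,"gripper": 0},{"dx": 0,"dy": 0,"dz": 0,"rx": 0,"ry": 0,"rz": 0,"gripper": 0},{"dx": 0,"dy": 0,"dz": 0,"rx": 0,"ry": 0,"rz": 0,"gripper": 0}])

```text
time: 16.28
ee_pos: [592.1, -19.4, 371.6]
ee_rot: [0.999, -0.051, 0.0, 0.0]
force: [-1.3, -0.8, 2.0]
width: 13.3
finger_force: 55.4
```

```bash
python3 plan.py "(592,-20,232,-5.9)"
```

```text
t 16.28 grasp pt [592.2 -19.4 216.6] yaw -5.86 F [-1.3 -0.8  2. ] w 13.3 ff 55.4 q6 1.52
{'dx': -0.0003, 'dy': 0.0024, 'dz': -0.0617, 'rx': 0.0001, 'ry': -0.0003, 'rz': 0.0003}
-- (592, -20, 232, -5.9)
```

Emit:
send_rows(deltas=[{"dx": 0,"dy": 0,"dz": -0.016,"rx": 0,"ry": 0,"rz": 0,"gripper": 0},{"dx": 0,"dy": 0,"dz": -0.032,"rx": 0,"ry": 0,"rz": 0,"gripper": 0},{"dx": 0,"dy": 0,"dz": -0.048,"rx": 0,"ry": 0,"rz": 0,"gripper": 0},{"dx": 0,"dy": 0,"dz": -0.062,"rx": 0,"ry": 0,"rz": 0,"gripper": 0},{"dx": 0,"dy": 0,"dz": -0.062,"rx": 0,"ry": 0,"rz": 0,"gripper": 0}])

```text
time: 16.7
ee_pos: [592.1, -19.4, 387.7]
ee_rot: [0.999, -0.051, 0.0, 0.0]
force: [0.8, -1.4, -1.5]
width: 12.8
finger_force: 55.5
```

Emit:
send_rows(deltas=[{"dx": 0,"dy": 0,"dz": 0,"rx": 0,"ry": 0,"rz": 0,"gripper": 0},{"dx": 0,"dy": 0,"dz": 0,"rx": 0,"ry": 0,"rz": 0,"gripper": 0},{"dx": 0,"dy": 0,"dz": 0,"rx": 0,"ry": 0,"rz": 0,"gripper": 0}])

```text
time: 16.95
ee_pos: [592.0, -19.4, 386.6]
ee_rot: [0.999, -0.051, 0.0, 0.0]
force: [1.0, -0.6, -0.9]
width: 13.2
finger_force: 55.5
```

```bash
python3 plan.py "(596,19,232,-5.9)"
```

```text
t 16.95 grasp pt [592.1 -19.4 231.6] yaw -5.87 F [ 1.  -0.6 -0.9] w 13.2 ff 55.5 q6 1.52
{'dx': 0.0, 'dy': -0.1543, 'dz': -0.0016, 'rx': 0.0, 'ry': -0.0, 'rz': 0.0002}
-- (596, 19, 232, -5.9)
```

Emit:
send_rows(deltas=[{"dx": 0,"dy": -0.02,"dz": -0.004,"rx": 0,"ry": 0,"rz": 0,"gripper": 0},{"dx": 0,"dy": -0.04,"dz": -0.004,"rx": 0,"ry": 0,"rz": 0,"gripper": 0},{"dx": 0,"dy": -0.06,"dz": -0.004,"rx": 0,"ry": 0,"rz": 0,"gripper": 0},{"dx": 0,"dy": -0.08,"dz": -0.004,"rx": 0,"ry": 0,"rz": 0,"gripper": 0},{"dx": 0,"dy": -0.1,"dz": -0.004,"rx": 0,"ry": 0,"rz": 0,"gripper": 0}])

```text
time: 17.37
ee_pos: [594.8, 6.1, 387.7]
ee_rot: [0.999, -0.051, 0.0, 0.0]
force: [1.3, -1.6, -1.7]
width: 13.1
finger_force: 55.6
```

Emit:
send_rows(deltas=[{"dx": 0,"dy": -0.02,"dz": 0,"rx": 0,"ry": 0,"rz": 0,"gripper": 0},{"dx": 0,"dy": -0.04,"dz": 0,"rx": 0,"ry": 0,"rz": 0,"gripper": 0},{"dx": 0,"dy": -0.06,"dz": 0,"rx": 0,"ry": 0,"rz": 0,"gripper": 0},{"dx": 0,"dy": -0.06,"dz": 0,"rx": 0,"ry": 0,"rz": 0,"gripper": 0},{"dx": 0,"dy": -0.06,"dz": 0,"rx": 0,"ry": 0,"rz": 0,"gripper": 0}])

```text
time: 17.78
ee_pos: [596.2, 21.1, 387.8]
ee_rot: [0.999, -0.051, 0.0, -0.0]
force: [2.4, 0.5, -1.4]
width: 12.9
finger_force: 55.7
```

Run:
```python
from look import *; from plan import plan
c=optics.capture("scene"); s=c["color"][:,:,::-1]
cv2.imwrite("pics/s2.png",cv2.resize(s[150:300,210:375],None,fx=4.8/1.3,fy=4.8/1.3,interpolation=cv2.INTER_CUBIC))
plan([(596,19,232,-5.9)])
```

```text
t 17.83 grasp pt [596.3  21.  232.8] yaw -5.84 F [ 1.6  1.2 -1. ] w 13.3 ff 55.6 q6 1.59
{'dx': -0.0002, 'dy': 0.0075, 'dz': 0.0032, 'rx': -0.0004, 'ry': -0.0002, 'rz': 0.0005}
-- (596, 19, 232, -5.9)
```

View pics/s2.png

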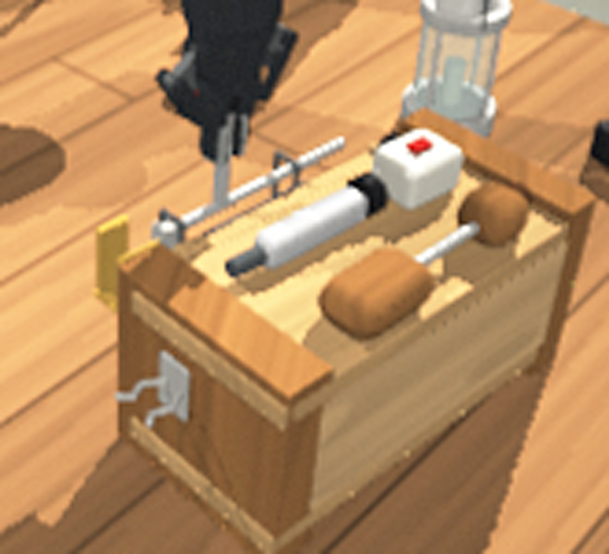

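The bolt is drawn about 41 mm and lifted. Its head, at (168,230), is clear left of the keeper at (112,262). Next I'll work out the swing arc about the hinge.

```bash
cat > arc.py <<'E'
import sys; from h import *
from scipy.spatial.transform import Rotation as R
o=telemetry.get_obs(); r=R.from_quat(o["ee_rot"]); p=np.array(o["ee_pos"])
H=np.array([644.9,210.,0]); g=p+155*r.as_matrix()[:,2]
v=R.from_euler("z",5.9,degrees=True).apply(g-H); th0=np.degrees(np.arctan2(-29,-193.)-np.arctan2(v[1],v[0]))
print("grasp",g.round(1),"yaw",np.degrees(np.arctan2(*r.as_matrix()[1::-1,0])).round(2),"rel",v.round(1),"r",np.hypot(v[0],v[1]).round(1),"F",o["force"].round(1),"tau",o["wrist_torque"].round(2),"w",o["width"])
ang=lambda w:np.degrees(np.arctan2(-w[0],-w[1])); print("gate deg est",(ang(v)-np.degrees(np.arctan2(29,193))).round(2))
for th in eval(sys.argv[1]):
    ps=r; w=R.from_euler("z",-th,degrees=True)
    gn=w.apply(g-H)+H
    print(th,(r.inv().apply(gn-g)/250).round(3),"rz",round(th/120,4))
E
python3 arc.py "[2,4.5,7,9.5,12,35]"
```

```text
grasp [596.3  21.  232.8] yaw -5.84 rel [ -28.9 -193.   232.8] r 195.2 F [ 1.6  1.2 -1. ] tau [ 0.02 -0.36 -0.02] w 13.251392186915275
gate deg est -0.03
2 [-0.027 -0.005 -0.   ] rz 0.0167
4.5 [-0.06  -0.012 -0.   ] rz 0.0375
7 [-0.093 -0.02  -0.   ] rz 0.0583
9.5 [-0.126 -0.03  -0.   ] rz 0.0792
12 [-0.158 -0.041 -0.   ] rz 0.1
35 [-0.422 -0.206 -0.   ] rz 0.2917
```

Emit:
send_rows(deltas=[{"dx": -0.027,"dy": -0.005,"dz": 0,"rx": 0,"ry": 0,"rz": 0.017,"gripper": 0},{"dx": -0.06,"dy": -0.012,"dz": 0,"rx": 0,"ry": 0,"rz": 0.037,"gripper": 0},{"dx": -0.093,"dy": -0.02,"dz": 0,"rx": 0,"ry": 0,"rz": 0.058,"gripper": 0},{"dx": -0.126,"dy": -0.03,"dz": 0,"rx": 0,"ry": 0,"rz": 0.079,"gripper": 0},{"dx": -0.158,"dy": -0.041,"dz": 0,"rx": 0,"ry": 0,"rz": 0.1,"gripper": 0}])

```text
time: 18.25
ee_pos: [557.8, 34.5, 388.0]
ee_rot: [0.988, -0.157, 0.001, -0.0]
force: [3.2, -0.5, -2.6]
width: 13.4
finger_force: 55.6
```

```bash
python3 arc.py "[2,4.5,7,9.5,12]"
```

```text
grasp [557.9  34.6 233. ] yaw -18.02 rel [ -68.5 -183.5  233. ] r 195.8 F [ 3.2 -0.5 -2.6] tau [-0.01 -0.33  0.01] w 13.363493158394812
gate deg est 11.92
2 [-0.027 -0.004 -0.   ] rz 0.0167
4.5 [-0.06  -0.011 -0.   ] rz 0.0375
7 [-0.094 -0.02  -0.   ] rz 0.0583
9.5 [-0.126 -0.029 -0.   ] rz 0.0792
12 [-0.159 -0.041 -0.   ] rz 0.1
```

Forces are small and the tool is following the arc, so I'll continue.

Emit:
send_rows(deltas=[{"dx": -0.027,"dy": -0.004,"dz": 0,"rx": 0,"ry": 0,"rz": 0.017,"gripper": 0},{"dx": -0.06,"dy": -0.011,"dz": 0,"rx": 0,"ry": 0,"rz": 0.037,"gripper": 0},{"dx": -0.094,"dy": -0.02,"dz": 0,"rx": 0,"ry": 0,"rz": 0.058,"gripper": 0},{"dx": -0.126,"dy": -0.029,"dz": 0,"rx": 0,"ry": 0,"rz": 0.079,"gripper": 0},{"dx": -0.159,"dy": -0.041,"dz": 0,"rx": 0,"ry": 0,"rz": 0.1,"gripper": 0}])

```text
time: 18.67
ee_pos: [523.1, 56.3, 388.1]
ee_rot: [0.966, -0.259, 0.001, 0.0]
force: [2.7, -0.8, -2.1]
width: 12.8
finger_force: 55.6
```

Emit:
send_rows(deltas=[{"dx": -0.027,"dy": -0.004,"dz": 0,"rx": 0,"ry": 0,"rz": 0.017,"gripper": 0},{"dx": -0.06,"dy": -0.011,"dz": 0,"rx": 0,"ry": 0,"rz": 0.037,"gripper": 0},{"dx": -0.094,"dy": -0.02,"dz": 0,"rx": 0,"ry": 0,"rz": 0.058,"gripper": 0},{"dx": -0.12,"dy": -0.027,"dz": 0,"rx": 0,"ry": 0,"rz": 0.075,"gripper": 0},{"dx": -0.146,"dy": -0.036,"dz": 0,"rx": 0,"ry": 0,"rz": 0.092,"gripper": 0}])

```text
time: 19.08
ee_pos: [496.0, 82.3, 388.1]
ee_rot: [0.937, -0.35, 0.001, 0.0]
force: [2.8, -1.8, -1.0]
width: 12.7
finger_force: 55.6
```

Emit:
send_rows(deltas=[{"dx": 0,"dy": 0,"dz": 0,"rx": 0,"ry": 0,"rz": 0,"gripper": 0},{"dx": 0,"dy": 0,"dz": 0,"rx": 0,"ry": 0,"rz": 0,"gripper": 0},{"dx": 0,"dy": 0,"dz": 0,"rx": 0,"ry": 0,"rz": 0,"gripper": 0},{"dx": 0,"dy": 0,"dz": 0,"rx": 0,"ry": 0,"rz": 0,"gripper": 0},{"dx": 0,"dy": 0,"dz": 0,"rx": 0,"ry": 0,"rz": 0,"gripper": 0}])

```text
time: 19.5
ee_pos: [496.2, 82.1, 387.7]
ee_rot: [0.937, -0.349, 0.0, 0.0]
force: [1.6, -2.5, -0.8]
width: 13.1
finger_force: 55.6
```

```bash
python3 arc.py "[1]"
python3 - <<'E'
from look import *
lid("yellow",108,"top"); print(telemetry.get_obs()["qvel"].round(3))
c=optics.capture("wrist")
E
```

```text
grasp [496.2  82.  232.7] yaw -40.91 rel [-134.7 -142.6  232.7] r 196.2 F [ 1.6 -2.5 -0.8] tau [-0.36 -0.29  0.  ] w 13.148699005399274
gate deg est 34.83
1 [-0.014 -0.002 -0.   ] rz 0.0083
top yellow [365  74  13  18 224] [ 845.4 -287. ] [51.8 35.5] 0.3
top yellow [376 190  23  32 581] [ 483.8 -333.9] [57.6 84.7] -8.2
[ 0.002  0.002  0.001  0.    -0.003  0.003]
```

```bash
python3 -c "
from workcell import order; print(order.close_job())"
```

```text
the job is handed in; nothing more can be done
None
```

The job is handed in: red and yellow stand squarely on blue, the bolt was lifted and drawn about 41 mm, and the gripper holds its post with the gate still at about 35° (arm-pose estimate; the reply gave no verdict).

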